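# Release the hood of a jar leak tester and take out the tested jar

### The arm

A 6-joint arm with a two-finger parallel gripper is mounted at the origin on a cart in front of the work surface, level with it; the furniture and walls round the work are solid. World frame = base frame: x ahead of the robot, y to its left, z up, the work surface at z = 0. Lengths are in mm, angles in degrees, forces in N, time in s.
With the tool pointing down it reaches from about 300 to 850 mm from the base axis. Payload 4.2 kg.
Tool frame: the origin (TCP) lies on the centre line of the jaws, within the pads' length; the fingertips stand 14 mm ahead of it and the grasp point (between the pads) lies 5 mm behind it (env.finger_overhang is the z of the fingertips in the tool frame, in mm); z points along the fingers, y is the line along which they close (so a half turn about z gives the same grasp; the last joint's range is limited). The gripper opens to 91 mm and grips with 3 to 60 N. Pads are 32 mm wide; open, the fingers measure 118 mm over their backs; the gripper's body (76 mm by 178 mm) begins 60 mm behind the grasp point.
Start: joints at [-73.396, 18.312, 89.639, -0, 72.044, -1.146], TCP at [175.302, -547.641, 227.976] pointing down, gripper open.
Joint ranges: [-177.97, 177.97], [-48.28, 115.42], [12.27, 149.76], [-77.06, 257.06], [2.81, 150.46], [-146.56, 146.56]. Speed limits (degrees/s): [147.25, 147.25, 180, 180, 180, 180].

### API

Orientations are given as [roll, pitch, yaw] about the fixed x, y, z axes, in that order (R = Rz(yaw) Ry(pitch) Rx(roll)).
In Python, from workcell import sensors, viewer, env gives the robot as it stands. The module is installed in compiled form; this text tells all that it offers.
- The arm moves only by the tool step_arm, never from a script. Its argument "plan" is one flat list of numbers, 6 for each row, row after row: the shift along the tool's x, y, z in cm, then the turn, a rotation vector about the tool's x, y, z in rad. In form: [x, y, z, wx, wy, wz, x, y, z, wx, wy, wz, ...]. A call has 1 to 5 rows; each row shifts and turns the commanded pose from where the row before left it, along the tool's axes as they then stand; what a row does not reach is not made up. A row lasts 1/12 s, in which the tool goes at most 41.7 mm and 7.16 degrees, less where a joint would pass 70% of its speed; a pose out of reach is approached as far as the arm can. A call is refused whole if a number of a shift passes 4.17 or a number of a turn 0.125, either way. A call with a gripper value outside its range is refused whole. "hand" is the finger opening in cm, from 0 to 9.12, set as the call begins (left out, the last holds). The fingers move at their own pace and stop on an object; "newtons" is the grip in N (left out, the last holds). Time passes only in rows, so rows that do not move let the fingers close. It gives the time, the measured TCP pose, the force, the opening and the grip force at its end, in the units of the state.
- sensors.state(): the state, without advancing time (a new reading comes with each control period).
- viewer.grab_frame(name): name is "scene" or "top" or "wrist"; returns a dict with "img" (480x640x3 uint8, red, green, blue), "fx", "fy", "cx", "cy" (pixels), "position" and "attitude" of the camera in the world. Camera axes: x right, y down, z forward; pixel columns grow to the right and rows downward; lengths in mm; the calibration is good to about 2 mm. The wrist camera is an equidistant fisheye: a pixel r from the principal point sees the ray r / f radians off the axis. A picture is of the moment at which its call begins. There is no depth.
- env.job_done(): hands the job in; it is judged then, once.
Trained networks look in a picture, given as the dict that the camera call returned (one of the last four; its "shot" number tells which), for a name from the list of things; names that differ only in an ending like _2 or _b are one class to them, and where a whole thing is asked for, a point or a joint stands for the part that bears it (a point fixed in the world has none). Each returns a list of dicts, best first, with "score" (0 to 1); they miss things now and then, are a little off and sometimes report something else, mostly with a low value. They report only what shows in the picture. A call takes as long as a camera call.
- viewer.boxes_of(name, picture): "location" ([column, row] in pixels, amid what is visible of it).
- viewer.pinpoint(name, picture): "location" ([column, row] in pixels: a listed point, or the origin of a listed thing).
The state is a dict: "time_s": time; "qpos": joint angles; "qvel": joint speeds; "effort": joint torques, N m; "ee_pos": TCP position; "ee_rot": TCP orientation; "force": force on the tool from outside, world axes, zero at the start; "torque": the same for the moment, N m; "gripper_width": finger opening in mm; "gripper_force": force on a finger pad.
Only numpy, scipy, OpenCV 4.12 (cv2) and the standard library are available. Lean on these libraries where they do the work, as an engineer would, in place of code of your own. Each camera call takes 0.05 s, during which the arm holds its last target. There are 200 camera calls.

### The job

The leak test of the jar under the clear hood has finished. Slide the lock on the tester's sloping panel fully aside, press the black button it was blocking so that the hood springs open by itself, then lift the jar out and stand it upright on the floor of the steel tray with the jars that have passed, without dropping or tipping it. Leave the hood open and the lock aside, and do not shift the other jars or the tape roll.

Things in the scene. Friction and masses are not known exactly. Their poses are not given: they have to be found in the camera images.
- tester: Bench leak tester, white housing 279 (x) x 220 (y) x 75 mm high, fixed. Origin: on the table under the centre of the round rubber plate (94 mm across, top at z = 79 mm) that carries the jar; +x from the front panel to the hinge at the back, +y left, z up; housing x = -154 to 125 mm. In front of x = -88 mm its top slopes down as a 76 mm long panel, 30 degrees to the horizontal, facing front and up. It is turned so that the panel faces toward and to the left of the robot.
- hood_lip (a point): Top front edge of the pull lip of the clear hood (hood 184 x 172 x 125 mm high, top 205 mm above the table, standing over the jar, front wall just behind the panel). The lip is 130 mm wide, 18 mm high and juts 35 mm forward over the panel, underside about 175 mm above the table: a hand coming straight down on the panel would hit it, so the hand must lean back square to the slope.
- button_top (a point): Centre of the flat top of the black push button, a round mushroom head 46 mm across, top 17 mm off the panel, right half of the panel. Its frame is the panel's: z = panel normal, outward; x = up the slope; y = the way the lock slides off (left). Pressed along -z; spring 2.4 N at first, 5.6 N at full travel (8 mm).
- button (a joint): Travel of the button into the panel, m: 0 = out, 0.008 = fully in. It lets the hood go at 4.5 mm. With the lock under its head it goes in only about 1.5 mm. It springs back.
- slide_grip (a point): Centre of the top of the lock's thumb block, grey and ridged: 14 mm wide along y (the sliding direction), 30 mm along x (up the slope), 20 mm high above its dark steel slide plate (plate top 7 mm, block top 27 mm off the panel). Frame as button_top. With the lock on, the block's centre is 62 mm in +y from the button's centre, 32 mm clear of its head.
- lock_slide (a joint): Position of the lock, m: 0 = on (fork under the button's head), 0.040 = fully aside at its stop; it moves along +y of the panel, away from the button, and stays where left; friction about 2 N. The button is free from about 0.033. It starts between 0 and 0.006.
- hood (a joint): Angle of the clear hood, rad: 0 = shut, 1.75 = fully open, leaning back behind the jar. Once the button lets it go a spring opens it in about 1 to 3 s and keeps it open. Hinge along the tester's y, 102 mm behind its origin at z = 80 mm.
- jar: The tested jar: round, dark red contents, gold screw lid, 70 mm across (body and lid), 99 mm high, 0.17 to 0.3 kg, under the hood within 12 mm of the plate's centre. Origin: centre of its underside; z up.
- tray: Open stainless tray 300 (x) x 200 (y) mm, walls 3 mm thick, 30 mm high (wire rim to 33 mm), floor 3 mm above the table, wire handles at both ends; fixed. Origin: on the table under its centre, x along its length away from the robot. Three jars like the tested one stand in it, two at the far end, one near the middle; the near third (x from -0.147 to -0.03 m) is free.
- tray_jar_a: A passed jar at the far left of the tray, same kind and size as the tested jar; origin at the centre of its underside.
- tray_jar_b: A passed jar at the far right of the tray; the same.
- tray_jar_c: A passed jar about the middle of the tray; the same.
- tape: Bystander: brown roll of packing tape lying flat, 110 mm across, 48 mm high; origin at the centre of its underside.

How it is judged (in metres and radians):
On the way, in this order (a step that is already met when the one before it is completed fails the run):
1. the lock is slid aside, clear of the button (value of joint lock_slide above 0.033 m), for 0.1 s.
2. the button is pressed in far enough to let the hood go (value of joint button above 0.004 m), for 0.02 s.
3. the hood has sprung open (value of joint hood above 1.5 rad), for 0.2 s.
4. the jar is lifted out of the tester (z of jar in the frame of tester above 0.1 m), for 0.05 s.
At the end, for the whole second after the job is handed in: the tested jar stands upright (within 7 degrees) and at rest on the floor of the tray, inside its walls; the hood is open (over 1.5 rad) and the lock still aside (over 30 mm); the three passed jars and the tape roll are within 30 mm of where they were (x of jar in the frame of tray between -0.115 and 0.115 m and y of jar in the frame of tray between -0.066 and 0.066 m and z of jar in the frame of tray below 0.01 m and angle between jar's own z axis and vertical below 0.12 rad and linear speed of jar below 0.02 m/s and value of joint hood above 1.5 rad and value of joint lock_slide above 0.03 m and distance of each of tray_jar_a, tray_jar_b, tray_jar_c, tape from where it was at the start of the episode below 0.03 m); the robot touches nothing.
It fails at once if another jar or the tape roll is shifted by more than 30 mm (distance of any of tray_jar_a, tray_jar_b, tray_jar_c, tape from where it was at the start of the episode above 0.03 m).
It fails at once if the tested jar is tipped by more than 35 degrees (angle between jar's own z axis and vertical above 0.61 rad).
It fails at once if the tested jar is dropped (moves faster than 0.5 m/s without being held) (linear speed of jar above 0.5 m/s and contact force between the fingers and jar below 0.2 N).
It also fails if it takes over 58 s, if anything falls off the work surface, if the arm or the gripper's body presses on something with over 40 N, if the wrist force passes 120 N, or if a joint passes its speed limit or range.

## Working session

There is one attempt and no reset: what is moved stays moved. The work goes in short steps, Python scripts to look and compute and a tool call to move; the robot and the scene stay as the last step left them, time stands still between calls to the robot, and variables do not carry over. Pictures are saved under pics/ and viewed, at most 10 in all, crops included, and the job is handed in when it is done.

Besides the shell and the picture viewer there is one more tool, called by a JSON object that holds its "method" and its "body", one argument or row to a line. step_arm: Moves the arm, as the interface text tells. Its arguments: {"type":"object","properties":{"plan":{"type":"array","items":{"type":"number"}},"hand":{"type":"number"},"newtons":{"type":"number"}},"required":["plan"]}

```bash
mkdir -p pics; cat > h.py <<'E'
import numpy as np,cv2
from scipy.spatial.transform import Rotation as R
from workcell import sensors,viewer,env
def att(f):
    a=np.array(f["attitude"],float)
    return a if a.shape==(3,3) else (R.from_euler('xyz',a,degrees=True).as_matrix() if a.size==3 else R.from_quat(a).as_matrix())
def ray(f,p):
    d=np.array([(p[0]-f["cx"])/f["fx"],(p[1]-f["cy"])/f["fy"]])
    if f.get("fish"):
        r=np.linalg.norm(d); v=np.r_[d/max(r,1e-9)*np.sin(r),np.cos(r)]
    else: v=np.r_[d,1]
    v=att(f)@v; return np.array(f["position"],float),v/np.linalg.norm(v)
def onz(f,p,z):
    o,v=ray(f,p); return o+v*(z-o[2])/v[2]
def tri(rs):
    A=0;b=0
    for o,v in rs:
        P=np.eye(3)-np.outer(v,v);A=A+P;b=b+P@o
    x=np.linalg.solve(A,b); return x,[float(np.linalg.norm((np.eye(3)-np.outer(v,v))@(x-o))) for o,v in rs]
def grab(n):
    f=viewer.grab_frame(n); f["fish"]=n=="wrist"; return f
def save(f,n): cv2.imwrite("pics/"+n+".png",f["img"][:,:,::-1])
E
python3 - <<'E'
from h import *
np.set_printoptions(precision=1,suppress=True)
fs={n:grab(n) for n in("scene","top","wrist")}
print({k:v for k,v in fs["top"].items() if k!="img"}); print(fs["scene"]["position"],fs["scene"]["attitude"])
cv2.imwrite("pics/a.png",cv2.resize(np.hstack([fs[n]["img"] for n in("scene","top")])[:,:,::-1],(800,300),interpolation=cv2.INTER_AREA))
save(fs["scene"],"scene");save(fs["top"],"top")
for t in["tester","hood_lip","button_top","slide_grip","jar","tray","tape","tray_jar_a"]:
    rs=[]
    for n,f in fs.items():
        q=viewer.pinpoint(t,f)
        print(t,n,[(np.round(a["location"]),round(a["score"],2)) for a in q[:4]])
        if q and n!="wrist": rs.append(ray(f,q[0]["location"]))
    if len(rs)>1: print("   ",*tri(rs))
s=sensors.state();print(s)
E
```

```text
{'fx': 524.294309611614, 'fy': 524.294309611614, 'cx': 323.19222900407715, 'cy': 244.3775975021933, 'position': array([ 461.7,  -57.8, 1150.8]), 'attitude': array([-174.6,    1.6,  -89.9]), 'shot': 2, 'fish': False}
[1173.8 -331.5 1302.1] [-149.1   -0.2   66.1]
tester scene [(array([286., 338.]), 0.72)]
tester top []
tester wrist []
hood_lip scene [(array([333., 286.]), 0.87)]
hood_lip top [(array([361., 171.]), 0.81)]
hood_lip wrist []
    [ 684.8 -101.4  205.6] [2.019219690270972, 2.0192196902709445]
button_top scene [(array([334., 289.]), 0.5)]
button_top top [(array([346., 214.]), 0.53)]
button_top wrist []
    [627.4 -74.5  61.1] [0.00973207854919902, 0.009732078549115878]
slide_grip scene [(array([342., 308.]), 0.42)]
slide_grip top [(array([351., 183.]), 0.62)]
slide_grip wrist []
    [689.1 -83.6  89.8] [0.9044777896084869, 0.9044777896084691]
jar scene []
jar top []
jar wrist []
tray scene [(array([419., 267.]), 0.83), (array([392., 171.]), 0.72)]
tray top [(array([248., 219.]), 0.63)]
tray wrist []
    [629.  146.8  -2.7] [4.085853100099109, 4.085853100098976]
tape scene [(array([394., 175.]), 0.81)]
tape top [(array([208., 342.]), 0.64)]
tape wrist []
    [355.2 225.7 -11.5] [1.4818788563188745, 1.4818788563189993]
tray_jar_a scene [(array([417., 308.]), 0.89), (array([456., 295.]), 0.75), (array([412., 273.]), 0.67)]
tray_jar_a top [(array([232., 168.]), 0.95), (array([256., 210.]), 0.92), (array([271., 174.]), 0.87)]
tray_jar_a wrist []
    [730.1 136.1   4.8] [42.046084873622064, 42.04608487362211]
{'time_s': 1.35, 'qpos': array([-73.4,  18.3,  89.6,  -0. ,  72. ,  -1.1]), 'qvel': array([ 0.1, -0. ,  0. , -0. ,  0.1,  0. ]), 'effort': array([ -0. , -41.2, -23.2,   0.1,   0. ,   0. ]), 'ee_pos': array([ 175.3, -547.6,  228. ]), 'ee_rot': array([180. ,   0. ,  17.7]), 'force': array([-0.1, -0.2,  0.4]), 'torque': array([ 0., -0.,  0.]), 'gripper_force': 0.0, 'gripper_width': 91.29793120911467}
```

```bash
python3 - <<'E'
import cv2,numpy as np
t=cv2.imread("pics/top.png")[110:270,200:460];s=cv2.imread("pics/scene.png")[200:400,230:480]
cv2.imwrite("pics/b.png",np.hstack([cv2.resize(t,(400,246),interpolation=2),cv2.resize(s,(400,320),interpolation=2)[:246]]) if 0 else np.vstack([cv2.resize(t,(480,295),interpolation=2),cv2.resize(s[20:],(480,300*180//200*1),interpolation=2)]))
E
```

```text
(no output)
```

View pics/b.png

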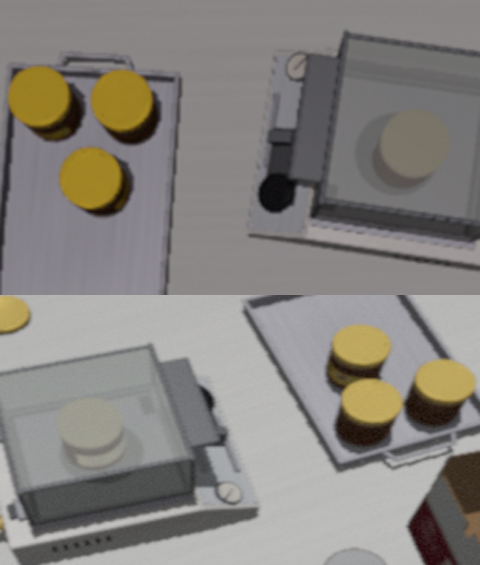

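View pics/top.png

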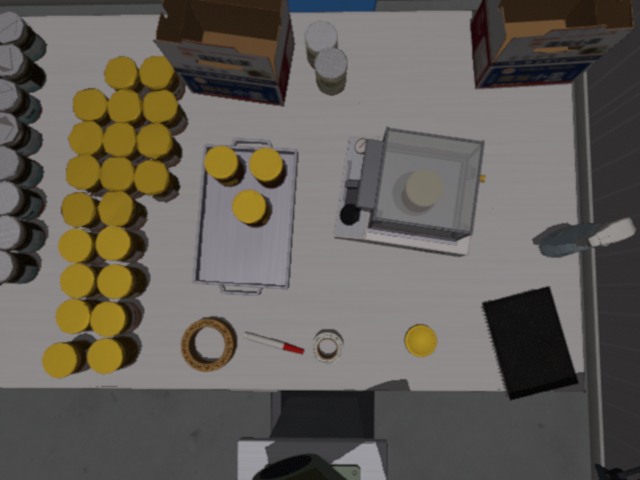

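```bash
cat >> h.py <<'E'
def go(pos,Rt,cmd=None):
    """rows from current pose to target: total tool shift cm (constant orientation first), rotvec"""
    s=sensors.state(); p=np.array(s["ee_pos"]); R0=R.from_euler('xyz',s["ee_rot"],degrees=True)
    d=R0.inv().apply(np.array(pos)-p)/10; rv=(R0.inv()*R.from_matrix(Rt)).as_rotvec()
    print("from",p.round(1),"shift cm (old axes)",d.round(2),"rotvec",rv.round(3),"shift in new axes",(np.array(Rt).T@(np.array(pos)-p)/10).round(2))
def T(yaw,th=0):
    "tool R: tool y=tester y(+), leaning th deg; tool z=(sin th,0,-cos th) tester"
    t=np.radians(th);z=np.array([np.sin(t),0,-np.cos(t)]);y=np.array([0,1.,0]);x=np.cross(y,z)
    return R.from_euler('z',yaw,degrees=True).as_matrix()@np.c_[x,y,z]
E
python3 - <<'E'
from h import *
from scipy.optimize import least_squares
np.set_printoptions(precision=1,suppress=True)
import json
f=grab("top")
def proj(f,P):
    c=att(f).T@(np.array(P)-f["position"]); return np.array([f["cx"]+f["fx"]*c[0]/c[2],f["cy"]+f["fy"]*c[1]/c[2]])
pts=[((-154,110,37),(346,137)),((-154,-110,37),(335,238)),((125,-110,75),(468,250)),
 ((-82,86,205),(388,129)),((102,86,205),(484,141)),((-82,-86,205),(370,233)),((-117,0,205),(361,171))]
def w(v,P):return R.from_euler('z',v[2],degrees=True).apply(P)+[v[0],v[1],0]
r=least_squares(lambda v:np.concatenate([proj(f,w(v,P))-q for P,q in pts]),[640,-180,-96],loss="soft_l1",x_scale=[10,10,5])
v=r.x;print(v);print(np.array([proj(f,w(v,P))-q for P,q in pts]))
for z,q in((71,(348,214.5)),(85,(351,183))):
    P=onz(f,q,z);print(P,R.from_euler('z',-v[2],degrees=True).apply(P-[v[0],v[1],0]))
for z,q in((102,(222,163)),(102,(266,167)),(102,(250,207)),(175,(424,188))):print(onz(f,q,z))
C=[onz(f,q,30) for q in((205,147),(298,151),(289,287),(196,283))];print(np.array(C),np.mean(C,0))
go([600,60,330],T(v[2],0)); go([600,60,330],T(v[2],30))
E
```

```text
[ 669.4 -214.8  -97.5]
[[  0.4   1. ]
 [ -1.8  -0.1]
 [  0.4   3.5]
 [ -3.1  -0.5]
 [  1.   -0.4]
 [  3.4 -12.9]
 [ -0.8   0.6]]
[625.5 -79.   71. ] [-129.   -61.2   71. ]
[688.9 -85.   85. ] [-131.3    2.5   85. ]
[727.9 179.6 102. ]
[719.1  89.  102. ]
[636.5 120.5 102. ]
[ 659.7 -219.7  175. ]
[[782.2 234.3  30. ]
 [772.2  29.2  30. ]
 [475.6  46.4  30. ]
 [483.7 246.7  30. ]] [628.4 139.2  30. ]
from [ 175.3 -547.6  228. ] shift cm (old axes) [ 59.  -44.9 -10.2] rotvec [ 0.   0.  -1.1] shift in new axes [ 65.8  34.2 -10.2]
from [ 175.3 -547.6  228. ] shift cm (old axes) [ 59.  -44.9 -10.2] rotvec [-0.3 -0.5 -1.1] shift in new axes [ 51.9  34.2 -41.7]
```

{"method": "step_arm", "body": {
  "plan": [0, 0, -3.5, 0, 0, 0, 0, 0, -3.5, 0, 0, 0, 0.8, -0.6, -3.2, 0, 0, 0, 3.2, -2.4, 0, 0, 0, 0, 3.2, -2.4, 0, 0, 0, 0],
  "hand": 3.0,
  "newtons": 12
}}

```text
time_s: 1.82
ee_pos: [227.8, -475.1, 332.0]
ee_rot: [179.7, -0.0, 17.6]
force: [0.7, 0.7, -0.8]
gripper_width: 60.8
gripper_force: 0.0
```

{"method": "step_arm", "body": {
  "plan": [3.2, -2.4, 0, 0, 0, 0, 3.2, -2.4, 0, 0, 0, 0, 3.2, -2.4, 0, 0, 0, 0, 3.2, -2.4, 0, 0, 0, 0, 3.2, -2.4, 0, 0, 0, 0]
}}

```text
time_s: 2.23
ee_pos: [343.8, -309.5, 330.2]
ee_rot: [180.0, -0.0, 17.7]
force: [0.8, 0.2, -0.2]
gripper_width: 30.5
gripper_force: 0.0
```

{"method": "step_arm", "body": {
  "plan": [3.2, -2.4, 0, 0, 0, 0, 3.2, -2.4, 0, 0, 0, 0, 3.2, -2.4, 0, 0, 0, 0, 3.2, -2.4, 0, 0, 0, 0, 3.2, -2.4, 0, 0, 0, 0]
}}

```text
time_s: 2.65
ee_pos: [459.7, -146.3, 330.2]
ee_rot: [180.0, -0.0, 17.8]
force: [1.4, -0.9, 0.3]
gripper_width: 30.2
gripper_force: 0.0
```

{"method": "step_arm", "body": {
  "plan": [3.2, -2.4, 0, 0, 0, 0, 3.2, -2.4, 0, 0, 0, -0.11, 0, 0, 0, 0, 0, -0.12, 0, 0, 0, 0, 0, -0.12, 0, 0, 0, 0, 0, -0.12]
}}

```text
time_s: 3.07
ee_pos: [505.7, -81.9, 329.7]
ee_rot: [-180.0, 0.0, 45.1]
force: [-0.3, -1.0, 1.0]
gripper_width: 29.8
gripper_force: 0.0
```

{"method": "step_arm", "body": {
  "plan": [0, 0, 0, 0, 0, -0.12, 0, 0, 0, 0, 0, -0.12, 0, 0, 0, 0, 0, -0.12, 0, 0, 0, 0, 0, -0.12, 0, 0, 0, 0, 0, -0.12]
}}

```text
time_s: 3.48
ee_pos: [505.3, -82.9, 330.0]
ee_rot: [180.0, 0.0, 79.4]
force: [-0.8, -1.2, -0.4]
gripper_width: 30.3
gripper_force: 0.0
```

```bash
cat >> h.py <<'E'
V=np.array([669.4,-214.8,-97.5])
def W(P): return R.from_euler('z',V[2],degrees=True).apply(P)+[V[0],V[1],0]
NRM=np.array([-.5,0,.866])
E
python3 - <<'E'
from h import *
g=np.array([-134.5,2,79.7])
print(W(g),W(g+110*NRM))
go(W(g+110*NRM),T(V[2],0));go(W(g+110*NRM),T(V[2],30))
E
```

```text
[688.93866258 -81.71171853  79.7       ] [696.11760315 -27.18225115 174.96      ]
from [505.3 -82.9 330. ] shift cm (old axes) [ 8.99 17.73 15.5 ] rotvec [ 0.     0.    -0.054] shift in new axes [ 8.01 18.19 15.5 ]
from [505.3 -82.9 330. ] shift cm (old axes) [ 8.99 17.73 15.5 ] rotvec [-0.014 -0.523 -0.053] shift in new axes [14.69 18.19  9.42]
```

{"method": "step_arm", "body": {
  "plan": [1.8, 3.55, 0, 0, 0, 0, 1.8, 3.55, 0, 0, 0, 0, 1.8, 3.55, 0, 0, 0, 0, 1.8, 3.55, 0, 0, 0, 0, 1.8, 3.55, 0, 0, 0, -0.054]
}}

```text
time_s: 3.9
ee_pos: [698.2, -27.6, 330.0]
ee_rot: [180.0, 0.0, 82.2]
force: [0.8, -0.1, 0.3]
gripper_width: 29.7
gripper_force: 0.0
```

{"method": "step_arm", "body": {
  "plan": [0, 0, 0, 0, -0.105, 0, 0, 0, 0, 0, -0.105, 0, 0, 0, 0, 0, -0.105, 0, 0, 0, 0, 0, -0.105, 0, 0, 0, 0, 0, -0.104, 0]
}}

```text
time_s: 4.32
ee_pos: [697.1, -27.8, 330.6]
ee_rot: [179.9, 30.3, 82.1]
force: [0.2, -0.4, -0.8]
gripper_width: 30.3
gripper_force: 0.0
```

{"method": "step_arm", "body": {
  "plan": [1.5, 0, 2.6, 0, 0, 0, 1.5, 0, 2.6, 0, 0, 0, 1.5, 0, 2.6, 0, 0, 0, 1.5, 0, 2.6, 0, 0, 0, 1.5, 0, 2.6, 0, 0, 0]
}}

```text
time_s: 4.73
ee_pos: [696.6, -28.1, 178.4]
ee_rot: [180.0, 30.0, 82.2]
force: [-0.1, -0.0, 1.3]
gripper_width: 30.0
gripper_force: 0.0
```

```bash
python3 - <<'E'
from h import *
np.set_printoptions(precision=1,suppress=True)
fs={n:grab(n) for n in("scene","top","wrist")}
save(fs["wrist"],"w1");print(fs["wrist"]["fx"])
for t in["button_top","slide_grip","hood_lip"]:
    rs=[]
    for n,f in fs.items():
        q=viewer.pinpoint(t,f)
        print(t,n,[(np.round(a["location"]),round(a["score"],2)) for a in q[:3]])
        if n=="wrist" and q: print(" z80:",onz(f,q[0]["location"],80 if t[0]=="s" else 71))
g=np.array([-134.5,2,79.7]);go(W(g),T(V[2],30))
E
```

```text
371.64829954431775
button_top scene [(array([333., 287.]), 0.39)]
button_top top [(array([347., 212.]), 0.74)]
button_top wrist [(array([242., 240.]), 0.74)]
 z80: [623.8 -81.2  71. ]
slide_grip scene [(array([342., 308.]), 0.63)]
slide_grip top [(array([349., 183.]), 0.55)]
slide_grip wrist [(array([330., 241.]), 0.6)]
 z80: [692.9 -82.   80. ]
hood_lip scene [(array([332., 288.]), 0.61), (array([342., 306.]), 0.57)]
hood_lip top [(array([363., 173.]), 0.93)]
hood_lip wrist []
from [697.  -28.3 180.9] shift cm (old axes) [ 0.4 -0.1 11.5] rotvec [-0.  0. -0.] shift in new axes [ 0.4 -0.1 11.5]
```

View pics/w1.png

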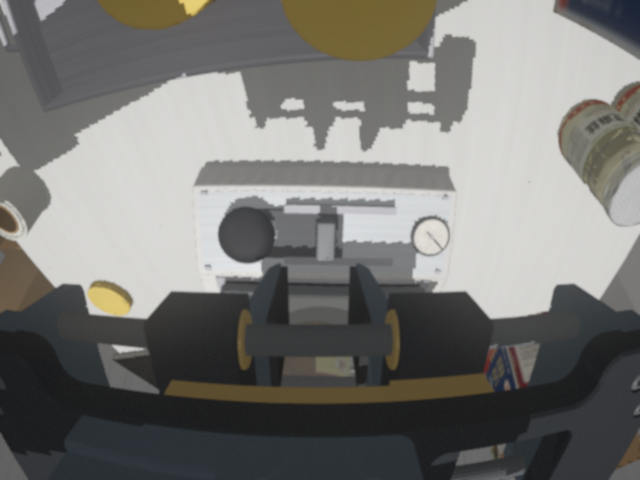

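```bash
python3 - <<'E'
from h import *
np.set_printoptions(precision=1,suppress=True)
f=grab("wrist"); s=sensors.state(); Rt=R.from_euler('xyz',s["ee_rot"],degrees=True)
n=R.from_euler('z',V[2],degrees=True).apply(NRM)
print(f["position"],Rt.inv().apply(f["position"]-s["ee_pos"]))
P0=W([-121,0,56])
for q,h in(((326.5,222),27),((326.5,240),27),((326.5,261),27),((247,234),17),((431,236),8),((200,190),0),((451,190),0)):
    o,v=ray(f,q);X=o+v*(n@(P0+h*n-o))/(n@v)
    print(q,X,"tool",Rt.inv().apply(X-s["ee_pos"]),"tester",R.from_euler('z',-V[2],degrees=True).apply(X-[V[0],V[1],0]))
E
```

```text
[715.6 114.4 279.2] [  75.3   -0.8 -157.3]
(326.5, 222) [696.  -74.1  74.5] tool [ 13.8   5.3 114.7] tester [-143.     8.    74.5]
(326.5, 240) [694.4 -86.1  81.5] tool [ -0.3   5.4 114.7] tester [-130.9    8.    81.5]
(326.5, 261) [ 692.5 -100.6   89.9] tool [-17.1   5.4 114.7] tester [-116.3    8.    89.9]
(247, 234) [631.8 -80.6  71.5] tool [  2.  -57.5 124.8] tester [-128.1  -54.8   71.5]
(431, 236) [ 780.  -109.    66.2] tool [ -2.1  93.3 133.5] tester [-119.3   95.9   66.2]
(200, 190) [592.6 -54.3  39.8] tool [ 35.8 -99.9 141.9] tester [-149.1  -97.1   39.8]
(451, 190) [801.7 -82.7  40.3] tool [ 36.  111.2 141.4] tester [-148.3  114.    40.3]
```

{"method": "step_arm", "body": {
  "plan": [0, 0.5, 2.2, 0, 0, 0, 0, 0, 3.0, 0, 0, 0, 0, 0, 3.0, 0, 0, 0, 0, 0, 1.5, 0, 0, 0, 0, 0, 0.8, 0, 0, 0]
}}

```text
time_s: 5.8
ee_pos: [692.9, -82.3, 86.5]
ee_rot: [-179.7, 30.1, 82.2]
force: [-0.7, -0.9, 0.2]
gripper_width: 29.8
gripper_force: 0.0
```

{"method": "step_arm", "body": {
  "plan": [0, 0, 0.7, 0, 0, 0, 0, 0, 0, 0, 0, 0, 0, 0, 0, 0, 0, 0]
}}

```text
time_s: 6.05
ee_pos: [694.6, -84.3, 83.7]
ee_rot: [179.9, 30.0, 82.1]
force: [0.2, 0.8, 1.2]
gripper_width: 29.9
gripper_force: 0.0
```

{"method": "step_arm", "body": {
  "plan": [0, 0, 0, 0, 0, 0, 0, 0, 0, 0, 0, 0, 0, 0, 0, 0, 0, 0, 0, 0, 0, 0, 0, 0],
  "hand": 0.8
}}

```text
time_s: 6.38
ee_pos: [694.0, -84.0, 83.8]
ee_rot: [179.9, 30.0, 82.1]
force: [-2.3, 3.4, 2.5]
gripper_width: 13.8
gripper_force: 12.0
```

{"method": "step_arm", "body": {
  "plan": [0, 0.9, 0, 0, 0, 0, 0, 0.9, 0, 0, 0, 0, 0, 0.9, 0, 0, 0, 0, 0, 0.7, 0, 0, 0, 0, 0, 0.3, 0, 0, 0, 0]
}}

```text
time_s: 6.8
ee_pos: [729.7, -89.6, 83.6]
ee_rot: [-179.8, 30.1, 82.1]
force: [-9.5, 3.9, 8.4]
gripper_width: 14.2
gripper_force: 12.0
```

{"method": "step_arm", "body": {
  "plan": [0, 0.15, 0, 0, 0, 0, 0, 0.15, 0, 0, 0, 0, 0, 0, 0, 0, 0, 0]
}}

```text
time_s: 7.05
ee_pos: [729.8, -89.5, 83.5]
ee_rot: [-179.5, 30.1, 82.1]
force: [-10.7, 4.1, 7.9]
gripper_width: 14.1
gripper_force: 12.0
```

{"method": "step_arm", "body": {
  "plan": [0, 0, 0, 0, 0, 0, 0, 0, 0, 0, 0, 0, 0, 0, -1.5, 0, 0, 0, 0, 0, -2.5, 0, 0, 0, 0, 0, -1.0, 0, 0, 0],
  "hand": 2.6
}}

```text
time_s: 7.47
ee_pos: [738.8, -64.2, 128.3]
ee_rot: [179.7, 30.0, 82.1]
force: [0.6, -1.2, 0.6]
gripper_width: 26.1
gripper_force: 0.0
```

```bash
python3 - <<'E'
from h import *
np.set_printoptions(precision=1,suppress=True)
f=grab("wrist");save(f,"w2")
n=R.from_euler('z',V[2],degrees=True).apply(NRM)
for t in("button_top","slide_grip"): print([(np.round(a["location"]),a["score"]) for a in viewer.pinpoint(t,f)[:2]])
go(np.array([631.8,-80.6,71.5])+34*n,T(V[2],30))
E
```

```text
[(array([151., 258.]), 0.61)]
[(array([311., 263.]), 0.68)]
from [737.8 -64.9 126.7] shift cm (old axes) [  0.2 -10.3   2.9] rotvec [-0. -0. -0.] shift in new axes [  0.2 -10.3   2.9]
```

View pics/w2.png

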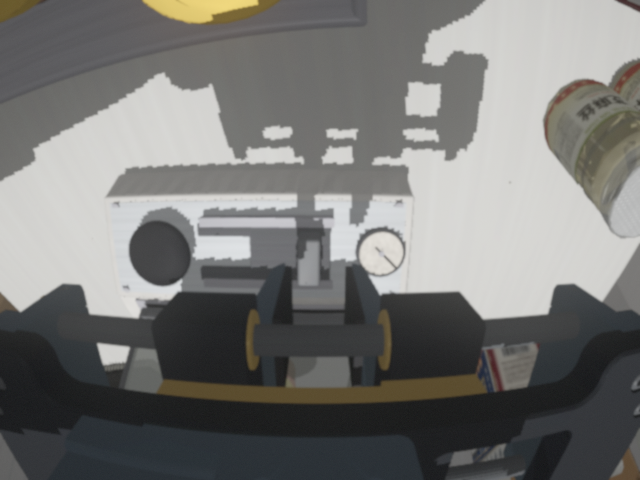

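{"method": "step_arm", "body": {
  "plan": [0.05, -2.6, 0, 0, 0, 0, 0.05, -2.6, 0, 0, 0, 0, 0.05, -2.6, 0, 0, 0, 0, 0.05, -2.5, 0.5, 0, 0, 0, 0, 0, 2.4, 0, 0, 0],
  "hand": 0
}}

```text
time_s: 8.03
ee_pos: [630.4, -62.7, 101.5]
ee_rot: [180.0, 30.0, 82.2]
force: [0.2, -0.1, -0.4]
gripper_width: 0.4
gripper_force: 0.0
```

{"method": "step_arm", "body": {
  "plan": [0, 0, 1.3, 0, 0, 0, 0, 0, 0.5, 0, 0, 0, 0, 0, 0.3, 0, 0, 0, 0, 0, 0.2, 0, 0, 0]
}}

```text
time_s: 8.37
ee_pos: [631.0, -75.4, 79.8]
ee_rot: [-179.9, 30.0, 82.1]
force: [-3.2, 3.2, 3.6]
gripper_width: 0.1
gripper_force: 2.3
```

{"method": "step_arm", "body": {
  "plan": [0, 0, 0.2, 0, 0, 0, 0, 0, 0.15, 0, 0, 0, 0, 0, 0, 0, 0, 0]
}}

```text
time_s: 8.62
ee_pos: [631.4, -76.5, 77.8]
ee_rot: [180.0, 30.0, 82.1]
force: [-2.7, 3.1, 4.9]
gripper_width: 0.4
gripper_force: 2.7
```

```bash
python3 - <<'E'
from h import *
s=sensors.state();print(s["force"],s["ee_pos"])
f=grab("top");f2=grab("scene");import cv2
cv2.imwrite("pics/o.png",np.hstack([f["img"][80:330,190:520],f2["img"][150:400,180:510]])[:,:,::-1])
E
```

```text
[-2.73987462  3.05905191  4.91399284] [631.3596979  -76.54567354  77.77650712]
```

View pics/o.png

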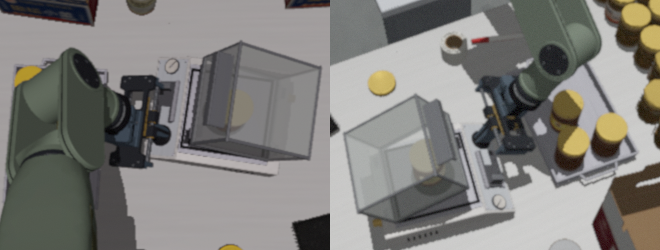

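{"method": "step_arm", "body": {
  "plan": [0, 0, -2.5, 0, 0, 0, 0, 0, -4, 0, 0, 0, 0, 0, -4, 0, 0, 0, 0, 0, -4, 0, 0, 0, 0, 0, -4, 0, 0, 0],
  "hand": 9.12
}}

```text
time_s: 9.13
ee_pos: [645.1, 15.5, 239.2]
ee_rot: [179.8, 30.0, 82.1]
force: [1.4, 0.6, -0.1]
gripper_width: 31.0
gripper_force: 0.0
```

{"method": "step_arm", "body": {
  "plan": [0, 0, -2, 0, 0.105, 0, 0, 0, -2, 0, 0.105, 0, 0, 0, -2, 0, 0.105, 0, 0, 0, -2, 0, 0.105, 0, 0, 0, -2, 0, 0.104, 0]
}}

```text
time_s: 9.55
ee_pos: [649.6, 45.6, 333.5]
ee_rot: [179.7, -0.3, 82.2]
force: [-0.7, -0.7, -0.4]
gripper_width: 64.1
gripper_force: 0.0
```

```bash
python3 - <<'E'
from h import *
np.set_printoptions(precision=1,suppress=True)
fs={n:grab(n) for n in("wrist","top","scene")}
cv2.imwrite("pics/p.png",np.hstack([fs["wrist"]["img"],fs["top"]["img"]])[:,:,::-1][:,:1280])
cv2.imwrite("pics/p.png",cv2.resize(cv2.imread("pics/p.png"),(800,300),interpolation=3))
for t in["jar","tray_jar_a","tray","tester"]:
    for n,f in fs.items():
        q=viewer.pinpoint(t,f)+[{"location":b["location"],"score":-b["score"]} for b in viewer.boxes_of(t,f)]
        for a in q: print(t,n,np.round(a["location"]),round(a["score"],2),onz(f,a["location"],{"jar":79 if a["score"]>0 else 129,"tester":0}.get(t,3 if a["score"]>0 else 52)))
print(sensors.state()["ee_pos"],sensors.state()["ee_rot"])
E
```

```text
jar wrist [352. 397.] 0.52 [ 661.4 -223.6   79. ]
jar wrist [352. 386.] -0.55 [ 661.8 -164.8  129. ]
jar top [417. 192.] 0.67 [ 670.3 -220.5   79. ]
jar top [422. 189.] -0.67 [ 666.3 -224.1  129. ]
jar scene [278. 326.] 0.73 [ 667.4 -223.6   79. ]
jar scene [275. 313.] -0.6 [ 658.2 -221.4  129. ]
tray_jar_a wrist [373. 154.] 0.94 [729.6  93.1   3. ]
tray_jar_a wrist [299. 136.] 0.76 [636.2 129.1   3. ]
tray_jar_a wrist [364.  87.] 0.58 [729.7 183.5   3. ]
tray_jar_a wrist [351. 358.] 0.2 [ 666.3 -207.7    3. ]
tray_jar_a wrist [386. 159.] -0.95 [737.3  89.1  52. ]
tray_jar_a wrist [375.  80.] -0.83 [736.3 183.9  52. ]
tray_jar_a wrist [298. 137.] -0.73 [637.9 127.7  52. ]
tray_jar_a top [233. 170.] 0.95 [736.7 176.7   3. ]
tray_jar_a top [256. 214.] 0.6 [638.2 124.2   3. ]
tray_jar_a top [220. 164.] -0.92 [739.1 195.4  52. ]
tray_jar_a top [254. 221.] -0.61 [614.4 120.7  52. ]
tray_jar_a scene [409. 275.] 0.98 [641.8 116.8   3. ]
tray_jar_a scene [418. 308.] 0.57 [723.7  95.9   3. ]
tray_jar_a scene [461. 287.] -0.73 [734.8 194.3  52. ]
tray_jar_a scene [418. 298.] -0.65 [720.8  90.9  52. ]
tray_jar_a scene [413. 258.] -0.59 [625.7 128.6  52. ]
tray wrist [262. 123.] -0.57 [597.8 150.7  52. ]
tray top [248. 217.] 0.87 [631.3 142.4   3. ]
tray top [226. 230.] -0.7 [596.  179.6  52. ]
tray scene [417. 270.] 0.96 [636.4 141.2   3. ]
tray scene [348. 325.] 0.66 [698.3 -69.6   3. ]
tray scene [401. 259.] -0.97 [616.2 101.1  52. ]
tray scene [189. 326.] -0.75 [ 578.3 -398.5   52. ]
tray scene [239. 332.] -0.45 [ 635.1 -302.6   52. ]
tester wrist [351. 359.] 0.86 [ 667.3 -211.4    0. ]
tester wrist [333. 312.] -0.56 [ 648.8 -124.7    0. ]
tester top [406. 202.] 0.95 [ 663.9 -209.3    0. ]
tester top [461. 195.] -0.61 [ 678.4 -330.2    0. ]
tester scene [283. 340.] 0.88 [ 670.2 -218.3    0. ]
tester scene [241. 335.] -0.76 [ 620.8 -299.5    0. ]
[648.2  45.  331.4] [180.    0.   82.1]
```

View pics/p.png

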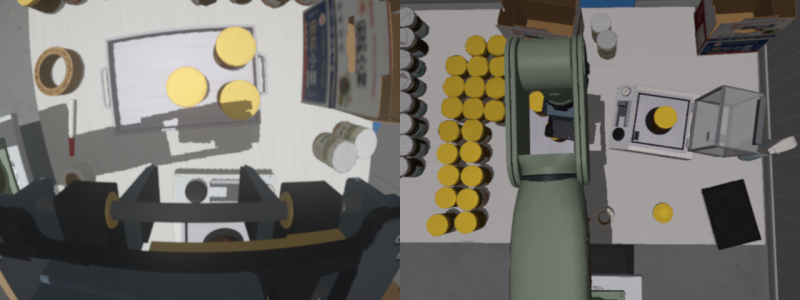

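```bash
python3 - <<'E'
from h import *
np.set_printoptions(precision=1,suppress=True)
rs=[]
for n,c in(("top",(423,188)),("scene",(278,312))):
    f=grab(n);h=cv2.cvtColor(f["img"],cv2.COLOR_RGB2HSV);m=cv2.inRange(h,(15,120,90),(35,255,255))
    k,l,st,ce=cv2.connectedComponentsWithStats(m)
    for i in range(1,k):
        if st[i,4]>150 and np.hypot(*(ce[i]-c))<40: print(n,st[i],ce[i],onz(f,ce[i],178)); rs.append(ray(f,ce[i]))
if len(rs)==2: print(tri(rs))
go([667,-222,330],T(V[2],0))
E
```

```text
top [ 406  170   37   36 1064] [424.  187.1] [ 660.7 -219.3  178. ]
scene [261 290  32  32 821] [276.3 305.6] [ 666.3 -218.7  178. ]
(array([ 662.6, -219.2,  171.1]), [1.32639567040012, 1.3263956704001367])
from [648.2  45.  331.3] shift cm (old axes) [-26.2   5.5   0.1] rotvec [-0.  0. -0.] shift in new axes [-26.2   5.3   0.1]
```

{"method": "step_arm", "body": {
  "plan": [-3.8, 0.7, 0, 0, 0, 0, -3.8, 0.7, 0, 0, 0, 0, -3.8, 0.7, 0, 0, 0, 0, -3.8, 0.7, 0, 0, 0, 0, -3.8, 0.7, 0, 0, 0, 0]
}}

```text
time_s: 11.42
ee_pos: [656.8, -149.6, 331.5]
ee_rot: [180.0, 0.0, 82.2]
force: [1.3, 0.3, 0.6]
gripper_width: 91.2
gripper_force: 0.0
```

{"method": "step_arm", "body": {
  "plan": [-3.5, 0.7, 0, 0, 0, 0, -3.5, 0.8, 0, 0, 0, 0, 0, 0, 3.5, 0, 0, 0, 0, 0, 3.5, 0, 0, 0, 0, 0, 3.0, 0, 0, 0]
}}

```text
time_s: 11.83
ee_pos: [661.8, -220.5, 229.5]
ee_rot: [-180.0, -0.0, 82.0]
force: [0.1, 0.2, -0.2]
gripper_width: 91.5
gripper_force: 0.0
```

```bash
python3 - <<'E'
from h import *
np.set_printoptions(precision=1,suppress=True)
f=grab("wrist");save(f,"w3");s=sensors.state();print(s["ee_pos"],s["ee_rot"])
h=cv2.cvtColor(f["img"],cv2.COLOR_RGB2HSV);m=cv2.inRange(h,(15,120,60),(35,255,255))
k,l,st,ce=cv2.connectedComponentsWithStats(m)
Rt=R.from_euler('xyz',s["ee_rot"],degrees=True)
for i in range(1,k):
    if st[i,4]>300: print(st[i],ce[i],Rt.inv().apply(onz(f,ce[i],178)-s["ee_pos"]))
E
```

```text
[ 658.7 -218.9  222.1] [-179.2   -0.2   82.1]
[ 265  208  111  108 9480] [320.4 261.9] [ 2.9  4.2 44. ]
[ 439  361  137   35 1616] [516.4 379. ] [-95.9 156.9  41.7]
```

View pics/w3.png

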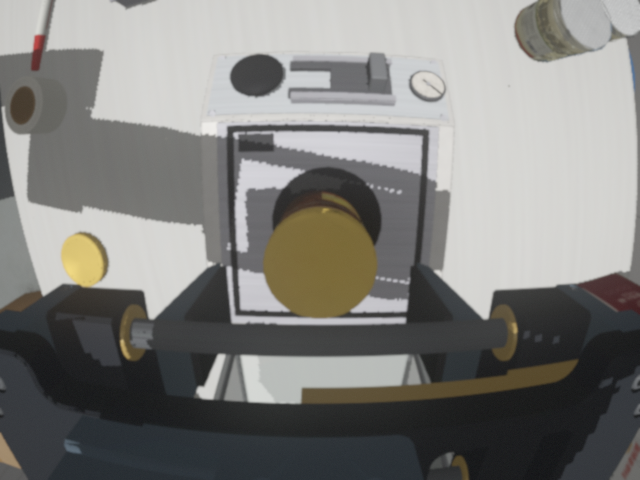

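{"method": "step_arm", "body": {
  "plan": [0, 0.1, 2, 0, 0, 0, 0, 0, 2, 0, 0, 0, 0, 0, 2, 0, 0, 0, 0, 0, 1, 0, 0, 0, 0, 0, 0, 0, 0, 0]
}}

```text
time_s: 12.3
ee_pos: [662.3, -219.0, 159.3]
ee_rot: [-179.7, -0.0, 82.2]
force: [-0.3, -0.8, -0.9]
gripper_width: 91.5
gripper_force: 0.0
```

{"method": "step_arm", "body": {
  "plan": [0, 0, 1.0, 0, 0, 0, 0, 0, 0.9, 0, 0, 0, 0, 0, 0, 0, 0, 0]
}}

```text
time_s: 12.55
ee_pos: [662.7, -219.3, 141.2]
ee_rot: [-179.9, -0.0, 82.2]
force: [0.1, 0.2, -0.0]
gripper_width: 91.1
gripper_force: 0.0
```

{"method": "step_arm", "body": {
  "plan": [0, 0, 0, 0, 0, 0, 0, 0, 0, 0, 0, 0, 0, 0, 0, 0, 0, 0, 0, 0, 0, 0, 0, 0, 0, 0, 0, 0, 0, 0],
  "hand": 6.0,
  "newtons": 25
}}

```text
time_s: 12.97
ee_pos: [663.4, -219.6, 143.1]
ee_rot: [180.0, 0.0, 82.1]
force: [-1.3, 0.2, 1.3]
gripper_width: 68.2
gripper_force: 25.0
```

{"method": "step_arm", "body": {
  "plan": [0, 0, -0.5, 0, 0, 0, 0, 0, -1, 0, 0, 0, 0, 0, -2, 0, 0, 0, 0, 0, -2.5, 0, 0, 0]
}}

```text
time_s: 13.3
ee_pos: [662.2, -219.2, 201.5]
ee_rot: [-179.8, -0.0, 82.1]
force: [-0.5, -0.7, -3.1]
gripper_width: 68.2
gripper_force: 25.0
```

{"method": "step_arm", "body": {
  "plan": [0, 0, -2.5, 0, 0, 0, 1, -0.5, -2, 0, 0, 0, 2, -1, -0.5, 0, 0, 0, 2.85, -1.43, 0, 0, 0, 0, 2.85, -1.43, 0, 0, 0, 0]
}}

```text
time_s: 13.72
ee_pos: [631.9, -127.0, 253.6]
ee_rot: [179.9, 0.0, 82.1]
force: [0.5, 1.2, -1.9]
gripper_width: 68.0
gripper_force: 25.0
```

{"method": "step_arm", "body": {
  "plan": [2.85, -1.43, 0, 0, 0, 0, 2.85, -1.43, 0, 0, 0, 0, 2.85, -1.43, 0, 0, 0, 0, 2.85, -1.43, 0, 0, 0, 0, 2.85, -1.43, 0, 0, 0, 0]
}}

```text
time_s: 14.13
ee_pos: [579.8, 24.9, 253.1]
ee_rot: [180.0, -0.0, 82.1]
force: [0.5, 0.2, -3.1]
gripper_width: 68.0
gripper_force: 25.0
```

{"method": "step_arm", "body": {
  "plan": [2.85, -1.43, 0, 0, 0, 0, 2.85, -1.43, 0, 0, 0, 0, 2.5, -1.2, 0, 0, 0, 0, 2, -1, 0, 0, 0, 0, 0.8, -0.4, 0, 0, 0, -0.05]
}}

```text
time_s: 14.55
ee_pos: [540.3, 142.9, 253.2]
ee_rot: [180.0, -0.1, 85.2]
force: [0.3, -0.1, -2.4]
gripper_width: 67.9
gripper_force: 25.0
```

{"method": "step_arm", "body": {
  "plan": [0, 0, 0, 0, 0, -0.115, 0, 0, 0, 0, 0, -0.115, 0, 0, 0, 0, 0, -0.115, 0, 0, 0, 0, 0, -0.115, 0, 0, 0, 0, 0, -0.115]
}}

```text
time_s: 14.97
ee_pos: [541.5, 140.1, 253.1]
ee_rot: [180.0, 0.0, 118.3]
force: [0.9, -0.3, -1.5]
gripper_width: 68.2
gripper_force: 25.0
```

{"method": "step_arm", "body": {
  "plan": [0, 0, 0, 0, 0, -0.115, 0, 0, 0, 0, 0, -0.115, 0, 0, 0, 0, 0, -0.115, 0, 0, 0, 0, 0, -0.115, 0, 0, 0, 0, 0, -0.115]
}}

```text
time_s: 15.38
ee_pos: [541.5, 140.0, 253.0]
ee_rot: [180.0, 0.0, 151.2]
force: [-1.2, -0.3, -1.7]
gripper_width: 68.1
gripper_force: 25.0
```

{"method": "step_arm", "body": {
  "plan": [0, 0, 0, 0, 0, -0.115, 0, 0, 0, 0, 0, -0.115, 0, 0, 0, 0, 0, -0.115, 0, 0, 0, 0, 0, -0.115, 0, 0, 0, 0, 0, 0]
}}

```text
time_s: 15.8
ee_pos: [541.5, 140.0, 253.0]
ee_rot: [180.0, 0.0, 177.4]
force: [-0.1, 0.1, -3.1]
gripper_width: 67.9
gripper_force: 25.0
```

```bash
python3 - <<'E'
from h import *
np.set_printoptions(precision=1,suppress=True)
f=grab("wrist");save(f,"w4");s=sensors.state();print(s["time_s"],s["ee_pos"],s["ee_rot"],s["qpos"])
for t in("tray","tray_jar_a"):
  for a in viewer.pinpoint(t,f): print(t,np.round(a["location"]),a["score"],onz(f,a["location"],3))
go([540,143,200],R.from_euler('xyz',[180,0,177.5],degrees=True).as_matrix())
E
```

```text
15.85 [541.5 140.  252.9] [180.    0.  177.1] [ 13.3  16.   89.3  -0.   74.6 -73.8]
from [541.5 140.  252.7] shift cm (old axes) [0.2 0.3 5.3] rotvec [ 0.  0. -0.] shift in new axes [0.2 0.3 5.3]
```

View pics/w4.png

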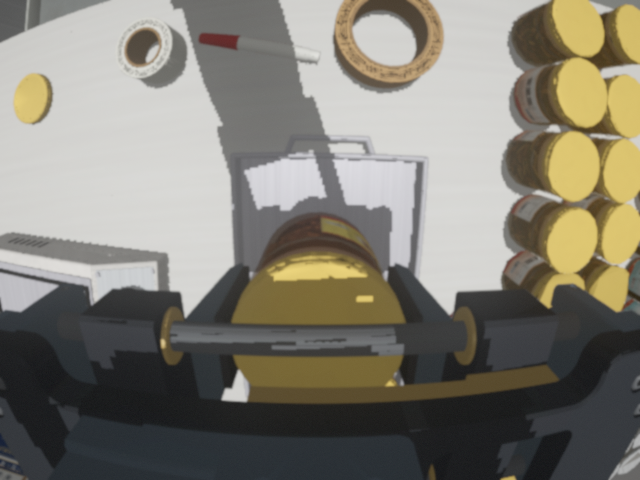

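```bash
python3 - <<'E'
from h import *
f=grab("wrist")
for p in((235,155),(427,158)):print(onz(f,p,31))
E
```

```text
[474.02522514  56.76828239  31.        ]
[486.32362107 255.33107726  31.        ]
```

{"method": "step_arm", "body": {
  "plan": [0, 0.4, 3, 0, 0, 0, 0, 0.4, 3.5, 0, 0, 0, 0, 0, 3.5, 0, 0, 0, 0, 0, 3.5, 0, 0, 0, 0, 0, 2.5, 0, 0, 0]
}}

```text
time_s: 16.42
ee_pos: [540.5, 147.7, 89.7]
ee_rot: [-179.9, -0.2, 177.2]
force: [-1.4, 0.6, -1.2]
gripper_width: 68.1
gripper_force: 25.0
```

{"method": "step_arm", "body": {
  "plan": [0, 0, 1.2, 0, 0, 0, 0, 0, 0.6, 0, 0, 0, 0, 0, 0.2, 0, 0, 0, 0, 0, 0, 0, 0, 0]
}}

```text
time_s: 16.75
ee_pos: [542.4, 148.1, 72.7]
ee_rot: [180.0, 0.0, 177.2]
force: [-0.2, -0.5, -2.1]
gripper_width: 68.5
gripper_force: 25.0
```

{"method": "step_arm", "body": {
  "plan": [0, 0, 0.25, 0, 0, 0, 0, 0, 0.2, 0, 0, 0, 0, 0, 0, 0, 0, 0]
}}

```text
time_s: 17.0
ee_pos: [542.2, 148.0, 68.4]
ee_rot: [180.0, 0.1, 177.3]
force: [-0.3, 0.2, -3.0]
gripper_width: 68.0
gripper_force: 25.0
```

{"method": "step_arm", "body": {
  "plan": [0, 0, 0.1, 0, 0, 0, 0, 0, 0.1, 0, 0, 0, 0, 0, 0, 0, 0, 0]
}}

```text
time_s: 17.25
ee_pos: [542.6, 148.0, 67.1]
ee_rot: [180.0, 0.1, 177.3]
force: [-0.8, -2.1, 4.5]
gripper_width: 68.1
gripper_force: 25.0
```

Contact made (force now upward). Release and retreat.

{"method": "step_arm", "body": {
  "plan": [0, 0, 0, 0, 0, 0, 0, 0, 0, 0, 0, 0, 0, 0, 0, 0, 0, 0, 0, 0, 0, 0, 0, 0, 0, 0, 0, 0, 0, 0],
  "hand": 9.12
}}

```text
time_s: 17.67
ee_pos: [541.9, 148.0, 65.7]
ee_rot: [-180.0, -0.0, 177.3]
force: [0.0, -0.0, 0.2]
gripper_width: 90.8
gripper_force: 0.0
```

{"method": "step_arm", "body": {
  "plan": [0, 0, -2, 0, 0, 0, 0, 0, -3.5, 0, 0, 0, 0, 0, -4, 0, 0, 0, 0, 0, -4, 0, 0, 0, 0, 0, -4, 0, 0, 0]
}}

```text
time_s: 18.08
ee_pos: [541.4, 147.9, 242.5]
ee_rot: [-180.0, -0.0, 177.3]
force: [1.2, 0.5, -0.3]
gripper_width: 91.4
gripper_force: 0.0
```

{"method": "step_arm", "body": {
  "plan": [0, 0, -4, 0, 0, 0, 3, 0, 0, 0, 0, 0, 4, 0, 0, 0, 0, 0, 4, 0, 0, 0, 0, 0, 2, 0, 0, 0, 0, 0]
}}

```text
time_s: 18.5
ee_pos: [407.9, 153.8, 280.8]
ee_rot: [-180.0, -0.1, 177.3]
force: [-0.6, -0.4, 0.2]
gripper_width: 91.1
gripper_force: 0.0
```

```bash
python3 - <<'E'
from h import *
f=grab("top");f2=grab("scene");print(sensors.state()["force"],sensors.state()["ee_pos"])
cv2.imwrite("pics/z.png",np.hstack([f["img"][100:380,150:520],f2["img"][120:400,180:570]])[:,:,::-1])
E
```

```text
[-0.16046102 -0.44235976  1.3069076 ] [408.87691489 154.05681457 281.28669456]
```

View pics/z.png

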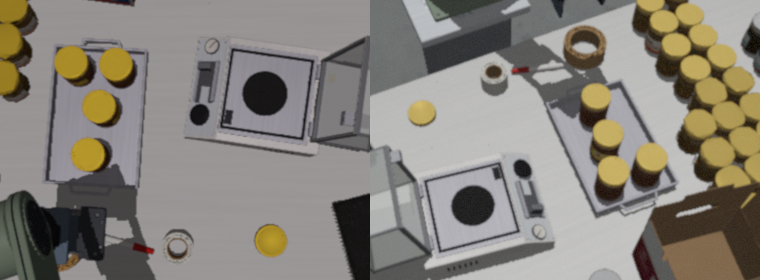

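The picture shows the jar upright in the near third of the tray, at (89,154) in the left half. The hood is open, the lock is aside, and the other jars and the tape are where they were.

```bash
python3 -c "
from h import *
print(env.job_done())"
```

```text
the job is handed in; nothing more can be done
None
```

I slid the lock fully aside, pressed the button so the hood sprang open, and stood the jar upright on the tray floor, then handed the job in at about 18.6 s; the judge's verdict was not shown.

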